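# Load the capped samples into their carriers for the spectrometer

## Robot

A 6-joint arm with a two-finger parallel gripper is mounted at the origin on the work surface. World frame = base frame: x ahead of the robot, y to its left, z up, the work surface at z = 0. Lengths are in m, angles in rad, forces in N, time in s.
With the tool pointing down it reaches from about 0.35 to 0.875 m from the base axis. Payload 4.2 kg.
Tool frame: the origin (TCP) lies between the finger pads; the fingertips stand env.tcp_to_tips ahead of it and the grasp point (between the pads) lies 3 mm ahead of it (env.tcp_to_tips is the distance from the TCP to the fingertips, in m); z points along the fingers, y is the line along which they close (so a half turn about z gives the same grasp; the last joint's range is limited). The gripper opens to 85 mm and grips with 20 to 120 N. Pads are 22 mm wide; open, the fingers measure 114 mm over their backs; the gripper's body (76 mm by 85 mm) begins 54 mm behind the grasp point. The pads swing forward as they close: fully open they stand 13 mm farther back than shut.
Start: joints at [1.484, 0.385, 0.008, 0, -1.194, -0.259], TCP at [0.212, 0.588, 0.253] pointing down, gripper open.
Joint ranges: [-3.14, 3.14], [-1.21, 2.06], [-1.07, 1.41], [-3.16, 2.05], [-2.99, -0.16], [-3.1, 3.1]. Speed limits (rad/s): [2.79, 2.79, 3.14, 3.14, 3.14, 3.14].

## Interface

Orientations are given as a 3x3 rotation matrix whose columns are the frame's x, y, z axes.
In Python, from rig import env gives the robot as it stands.
- The arm moves only by the tool carry_out, never from a script. Its argument "commands" is a list of rows, each a list of 2 entries, a list of its own where there are three numbers: the shift along the tool's x, y, z in mm, then the turn, a rotation vector about the tool's x, y, z in rad. A call has 1 to 20 rows; each row shifts and turns the commanded pose from where the row before left it, along the tool's axes as they then stand; what a row does not reach is not made up. A row lasts 1/10 s, in which the tool goes at most 50 mm and 8.59 degrees, less where a joint would pass 70% of its speed; a pose out of reach is approached as far as the arm can. A call is refused whole if a number of a shift passes 50 or a number of a turn 0.15, either way. A call with a gripper value outside its range is refused whole. "grip" is the closure, from 0 (fully open) to 1 (shut), set as the call begins (left out, the last holds). The fingers move at their own pace and stop on an object; "grip_force" is the grip in N (left out, the last holds). Time passes only in rows, so rows that do not move let the fingers close. It gives the time, the measured TCP pose, the force, the opening and the grip force at its end, in the units of the state.
- env.state(): the state, without advancing time (a new reading comes with each control period).
- env.snapshot(name): name is "side" or "top"; returns a dict with "color" (480x640x3 uint8, blue, green, red), "range_z" (480x640 float32, m along the optical axis (not along the pixel's ray), 0 where there is no reading), "K" (3x3 intrinsics, pixels), "R" (3x3) and "t" (3): a world point X has camera coordinates R X + t. Camera axes: x right, y down, z forward; pixel columns grow to the right and rows downward; lengths in m; the calibration is good to about 2 mm. A picture is of the moment at which its call begins.
- env.sign_off(): hands the job in; it is judged then, once.
The state is a dict: "clock": time; "qpos": joint angles; "dq": joint speeds; "tau": joint torques, N m; "tcp_pos": TCP position; "tool_rot": TCP orientation; "wrist_force": force on the tool from outside, world axes, zero at the start; "torque": the same for the moment, N m; "gripper_width": finger opening in m; "grasp_force": force on a finger pad.
Only numpy, scipy, OpenCV 4.12 (cv2) and the standard library are available. Lean on these libraries where they do the work, as an engineer would, in place of code of your own. Each camera call takes 0.05 s, during which the arm holds its last target. There are 200 camera calls.

## Task

Get the capped samples ready for the spectrometer: stand each of the four closed amber containers upright in the carrier whose recess has its shape (slim vial in the small round one, wide jar in the large round one, square bottle in the square one, flat bottle in the oblong one), flat on the recess floor. They are full glass, so do not tip or drop them; leave the open empty jar and the steel weight where they stand.

Things in the scene. Friction and masses are not known exactly. Their poses are not given: they have to be found in the camera images.
- vial_center (a point): Slim round amber glass vial with white screw cap, 24 mm diameter, 70 mm tall (glass body up to 52 mm, then shoulder and narrower cap), about 50 g. Stands upright. Point: its centre, 35 mm above its underside; z axis up.
- jar_center (a point): Wide round amber glass jar with a wide white screw cap (closed), 52 mm diameter, 64 mm tall (glass body up to 46 mm), about 170 g. Stands upright. Point: its centre, 32 mm above its underside; z axis up.
- square_bottle_center (a point): Amber glass bottle of square section 38 x 38 mm with a round white screw cap of 30 mm diameter, 76 mm tall (glass body up to 54 mm), about 130 g. Stands upright. Point: its centre, 38 mm above its underside; x and y axes square to its sides, z up.
- flat_bottle_center (a point): Amber glass bottle of oblong section 60 x 26 mm with a round white screw cap of 24 mm diameter, 66 mm tall (glass body up to 48 mm), about 120 g. Stands upright. Point: its centre, 33 mm above its underside; x axis along the 60 mm, y along the 26 mm, z up.
- small_round_carrier_recess (a point): Aluminium plate 96 x 96 x 12 mm, screwed to the bench, with one recess, small round (40 mm diameter), 6 mm deep, in the middle of its top, lined dark. Point: centre of the recess floor, 6 mm above the bench. Carrier of the slim vial.
- large_round_carrier_recess (a point): Aluminium plate 96 x 96 x 12 mm, screwed to the bench, with one recess, large round (68 mm diameter), 6 mm deep, in the middle of its top, lined dark. Point: centre of the recess floor, 6 mm above the bench. Carrier of the wide jar.
- square_carrier_recess (a point): Aluminium plate 96 x 96 x 12 mm, screwed to the bench, with one recess, square (54 x 54 mm), 6 mm deep, in the middle of its top, lined dark. Point: centre of the recess floor, 6 mm above the bench. Axes x, y square to the recess sides. Carrier of the square bottle.
- oblong_carrier_recess (a point): Aluminium plate 96 x 96 x 12 mm, screwed to the bench, with one recess, oblong (76 x 42 mm), 6 mm deep, in the middle of its top, lined dark. Point: centre of the recess floor, 6 mm above the bench. x axis along the 76 mm, y along the 42 mm. Carrier of the flat bottle.
- open_jar_center (a point): Bystander: empty round amber glass jar without a cap, open at the top, 52 mm diameter, 56 mm tall. Point: its centre, 28 mm above its underside.
- weight_center (a point): Bystander: polished steel calibration weight, a cylinder of 36 mm diameter with a small knob on top, 58 mm tall in all. Point: its centre, 29 mm above its underside.
Mind the look-alikes: they are no part of the job. What is shaped like the part that bears large_round_carrier_recess but blue is not meant. What is shaped like the part that bears square_bottle_center but red is not meant.

How it is judged:
At the end, for the whole second after the job is handed in: Each of the four capped containers stands upright (within 0.1 rad) on the floor of its own carrier's recess (height within 3 to 4 mm, centre within 14 mm of the recess centre), at rest; the open jar and the weight are within 20 mm of where they stood (horizontal distance between vial_center and small_round_carrier_recess below 0.014 m and z of vial_center in the frame of small_round_carrier_recess between 0.031 and 0.038 m and angle between each of vial_center, jar_center, square_bottle_center, flat_bottle_center's own z axis and vertical below 0.1 rad and linear speed of each of vial, jar, square_bottle, flat_bottle below 0.02 m/s and horizontal distance between jar_center and large_round_carrier_recess below 0.014 m and z of jar_center in the frame of large_round_carrier_recess between 0.028 and 0.035 m and horizontal distance between square_bottle_center and square_carrier_recess below 0.014 m and z of square_bottle_center in the frame of square_carrier_recess between 0.034 and 0.041 m and horizontal distance between flat_bottle_center and oblong_carrier_recess below 0.014 m and z of flat_bottle_center in the frame of oblong_carrier_recess between 0.029 and 0.036 m and distance of each of open_jar_center, weight_center from where it was at the start of the episode below 0.02 m); the robot touches nothing.
It fails at once if a capped container is tipped over (more than 40 degrees) (angle between any of vial_center, jar_center, square_bottle_center, flat_bottle_center's own z axis and vertical above 0.7 rad).
It fails at once if a capped container is dropped: falls free of the fingers faster than 0.7 m/s (a fall of some 25 mm) ((linear speed of vial above 0.7 m/s and contact force between the fingers and vial below 0.05 N) or (linear speed of jar above 0.7 m/s and contact force between the fingers and jar below 0.05 N) or (linear speed of square_bottle above 0.7 m/s and contact force between the fingers and square_bottle below 0.05 N) or (linear speed of flat_bottle above 0.7 m/s and contact force between the fingers and flat_bottle below 0.05 N)).
It fails at once if the open jar is moved more than 20 mm (distance of open_jar_center from where it was at the start of the episode above 0.02 m).
It fails at once if the steel weight is moved more than 20 mm (distance of weight_center from where it was at the start of the episode above 0.02 m).
It also fails if it takes over 112 s, if anything falls off the work surface, if the arm or the gripper's body presses on something with over 40 N, if the wrist force passes 120 N, or if a joint passes its speed limit or range.

## Working session

There is one attempt and no reset: what is moved stays moved. The work goes in short steps, Python scripts to look and compute and a tool call to move; the robot and the scene stay as the last step left them, time stands still between calls to the robot, and variables do not carry over. Pictures are saved under pics/ and viewed, at most 14 in all, crops included, and the job is handed in when it is done.

Besides the shell and the picture viewer there is one more tool, called after "Emit:" in YAML: its name, and indented under it one key for each argument. carry_out: Moves the arm, as the interface text tells. Its arguments: {"type":"object","properties":{"commands":{"type":"array"},"grip":{"type":"number"},"grip_force":{"type":"number"}},"required":["commands"]}

```bash
ls; mkdir -p pics; python3 - <<'E'
from rig import env
import cv2,numpy as np
for n in("top","side"):
    s=env.snapshot(n); cv2.imwrite(f"pics/{n}0.png",s["color"]); np.savez(f"{n}0.npz",**s); print(n,s["K"].tolist(),s["R"].round(4).tolist(),s["t"].round(4).tolist())
print(env.state(),env.tcp_to_tips)
E
```

```text
pics
top [[576.6463248018722, 0.0, 325.01483393026416], [0.0, 576.6463248018722, 234.37217865068047], [0.0, 0.0, 1.0]] [[0.0147, -0.9998, -0.0106], [-0.9928, -0.0133, -0.1193], [0.1191, 0.0123, -0.9928]] [-0.0042, 0.4822, 1.3493]
side [[488.0598522780397, 0.0, 321.6217494314815], [0.0, 488.0598522780397, 237.0667539246406], [0.0, 0.0, 1.0]] [[0.999, -0.0437, 0.0069], [-0.0286, -0.7576, -0.6521], [0.0337, 0.6513, -0.7581]] [-0.4764, 0.0512, 1.0647]
{'clock': 0.1, 'qpos': array([ 1.48362008e+00,  3.85480606e-01,  6.79998899e-03, -4.27776980e-04,
       -1.19403127e+00, -2.58604729e-01]), 'dq': array([-0.00300255, -0.00046366,  0.00182811,  0.00224556,  0.00092153,
        0.00166579]), 'tau': array([-3.75528344e-06, -3.93322349e+01,  1.88927221e+01,  4.19783235e+00,
       -2.61026958e-03,  5.95421952e-06]), 'tcp_pos': array([0.21165153, 0.58757204, 0.25234612]), 'tool_rot': array([[ 9.40757587e-01, -3.39079408e-01, -5.63039353e-04],
       [-3.39079859e-01, -9.40755727e-01, -1.87362375e-03],
       [ 1.05624737e-04,  1.95354106e-03, -9.99998086e-01]]), 'wrist_force': array([ 0.07138679,  0.0909295 , -0.7441109 ]), 'torque': array([-0.05044848, -0.00836901,  0.00783648]), 'grasp_force': 0.0, 'gripper_width': 0.08539383437921852} 0.022
```

View pics/top0.png

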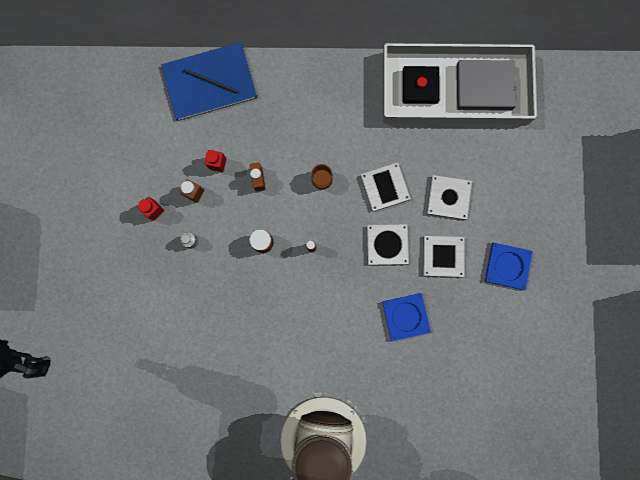

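View pics/side0.png

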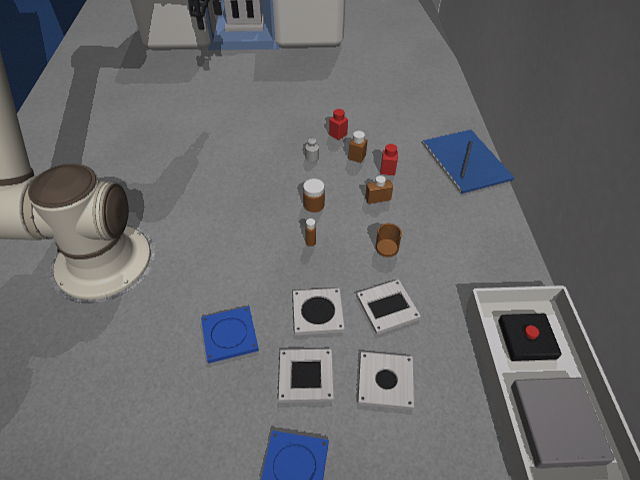

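The top view shows the vial (311,245), jar (261,240), square bottle (191,188), flat bottle (257,176), open jar (321,177), weight (188,240). The carriers are oblong (385,187), small round (450,197), large round (388,244) and square (444,256). Red and blue items are decoys. The side view agrees.

```bash
cat > h.py <<'E'
import cv2,numpy as np
def cloud(s):
    z=s["range_z"];v,u=np.mgrid[:480,:640];K=s["K"]
    c=np.dstack([(u-K[0,2])/K[0,0]*z,(v-K[1,2])/K[1,1]*z,z])
    return (c-s["t"])@s["R"]
def ray(s,px,h):
    d=s["R"].T@np.linalg.inv(s["K"])@np.array([*px,1.]);o=-s["R"].T@s["t"]
    return (o+d*(h-o[2])/d[2])[:2]
def white(s): 
    hsv=cv2.cvtColor(s["color"],cv2.COLOR_BGR2HSV); return ((hsv[...,2]>150)&(hsv[...,1]<60)).astype(np.uint8)
def rect(pts):
    (c,wh,a)=cv2.minAreaRect((pts*1000).astype(np.float32)); 
    if wh[0]<wh[1]: wh=wh[::-1];a+=90
    return np.round(c,1),np.round(wh,1),round((a+90)%180-90,1)
OBJ=dict(vial=((311,245),70),jar=((261,240),64),sq=((191,188),76),flat=((257,176),66))
BODY=dict(vial=52,jar=46,sq=54,flat=48)
E
cat > m.py <<'E'
from h import *
T=dict(np.load("top0.npz"));S=dict(np.load("side0.npz"))
PT,PS=cloud(T),cloud(S)
for n,(p,h) in OBJ.items():
    c0=ray(T,p,h/1e3)
    # cap by white mask, top
    m=white(T);win=np.zeros_like(m);cv2.circle(win,p,16,1,-1)
    k,l,st,ce=cv2.connectedComponentsWithStats(m*win); i=1+st[1:,4].argmax()
    capT=ray(T,ce[i],h/1e3-.004)*1e3
    for P,nm in((PT,"top"),(PS,"side")):
        near=np.hypot(*(P[...,:2]-c0).transpose(2,0,1))<.045
        b=near&(P[...,2]>.012)&(P[...,2]<.09)
        cap=near&(P[...,2]>h/1e3-.006)&(P[...,2]<.09)
        print(n,nm,rect(P[b][:,:2]),"cap",rect(P[cap][:,:2]) if cap.sum()>3 else "", cap.sum(), "zmax",P[b][:,2].max().round(3),"white",capT.round(1),st[i,4])
for im,nm,cs in((T,"top",dict(obl=(385,187),small=(450,197),large=(388,244),sq=(444,256))),(S,"side",dict(obl=(388,306),small=(386,379),large=(318,310),sq=(306,375)))):
    m=(im["color"].max(2)<60).astype(np.uint8)
    k,l,st,ce=cv2.connectedComponentsWithStats(m)
    for n,p in cs.items():
        i=l[p[1],p[0]];cn=cv2.findContours((l==i).astype(np.uint8),0,1)[0][0][:,0]
        print(n,nm,rect(np.array([ray(im,q,.012) for q in cn])),"ctr",(ray(im,ce[i],.012)*1e3).round(1))
for n,p,h in(("open",(321,177),.056),("weight",(188,240),.05),("redA",(215,160),.05),("redB",(150,208),.05)): print(n,ray(T,p,h).round(3))
E
python3 m.py
```

```text
vial top (array([451.6,  33.5]), array([20.7, 20. ]), 85.4) cap (array([453.5,  34.2]), array([18.7, 17. ]), -86.8) 56 zmax 0.075 white [454.1  36.1] 57
vial side (array([452.1,  31. ]), array([23.8, 22. ]), -35.5) cap (array([452.8,  32.7]), array([22.1, 17.2]), 88.0) 63 zmax 0.074 white [454.1  36.1] 57
jar top (array([462.5, 152.5]), array([50. , 47.8]), 88.4) cap (array([463. , 153.7]), array([47.6, 47. ]), -89.9) 333 zmax 0.072 white [464.7 154.7] 338
jar side (array([464.1, 149.8]), array([53.3, 50.4]), 76.5) cap (array([463. , 152.2]), array([52. , 46.5]), 87.5) 273 zmax 0.068 white [464.7 154.7] 338
sq top (array([583.3, 324.9]), array([39.5, 38.1]), 64.5) cap (array([584.4, 325.7]), array([29.4, 28. ]), 47.1) 130 zmax 0.083 white [585.4 327.7] 126
sq side (array([583.9, 321.6]), array([41.5, 38.4]), 62.5) cap (array([583.3, 322.4]), array([31.8, 30.2]), -56.0) 85 zmax 0.081 white [585.4 327.7] 126
flat top (array([620.9, 168. ]), array([61.5, 25.8]), 10.4) cap (array([621. , 168.5]), array([21.4, 21. ]), 63.4) 70 zmax 0.073 white [622.4 169.5] 76
flat side (array([620.5, 165
[... 162 characters left out ...]
ay([73.6, 39.7]), 19.1) ctr [ 604.4 -142.1]
small top (array([ 580.6, -298.5]), array([36.4, 36.4]), -70.7) ctr [ 580.5 -298.4]
large top (array([ 463. , -148.2]), array([63.6, 62.9]), -44.6) ctr [ 462.9 -148.2]
sq top (array([ 436.2, -282.7]), array([52.8, 50.5]), -0.7) ctr [ 436.5 -282.6]
obl side (array([ 603.9, -145.4]), array([73.4, 36.7]), 19.0) ctr [ 603.2 -146.3]
small side (array([ 579.5, -302. ]), array([35.3, 35.2]), 30.9) ctr [ 579.4 -302.1]
large side (array([ 462.9, -151.3]), array([64. , 60.6]), -2.2) ctr [ 462.2 -152.2]
sq side (array([ 435.5, -287. ]), array([51.6, 48.1]), -2.3) ctr [ 435.6 -287.4]
open [0.616 0.014]
weight [0.462 0.325]
redA [0.656 0.268]
redB [0.537 0.419]
```

Emit:
carry_out:
  commands:
    - [[0,0,0],[0,0,-0.115]]
    - [[0,0,0],[0,0,-0.115]]
    - [[0,0,0],[0,0,-0.116]]
    - [[16,37,0],[0,0,0]]
    - [[16,37,0],[0,0,0]]
    - [[16,37,0],[0,0,0]]
    - [[16,37,0],[0,0,0]]
    - [[16,37,0],[0,0,0]]
    - [[16,37,0],[0,0,0]]
    - [[16,37,0],[0,0,0]]
    - [[16,37,0],[0,0,0]]
    - [[16,37,0],[0,0,0]]
    - [[16,37,0],[0,0,0]]
    - [[16,37,0],[0,0,0]]
    - [[16,37,0],[0,0,0]]
    - [[16,37,0],[0,0,0]]
    - [[16,37,0],[0,0,0]]
    - [[16,37,0],[0,0,0]]
    - [[0,0,0],[0,0,0]]
  grip: 0
  grip_force: 40

```text
clock: 2.0
tcp_pos: [0.4526, 0.0297, 0.2528]
tool_rot: [[1.0, -0.006, -0.001], [-0.006, -1.0, -0.001], [-0.001, 0.001, -1.0]]
wrist_force: [-1.3, -0.2, -1.5]
gripper_width: 0.0855
grasp_force: 0.0
```

Emit:
carry_out:
  commands:
    - [[0,-3,30],[0,0,0]]
    - [[0,0,40],[0,0,0]]
    - [[0,0,40],[0,0,0]]
    - [[0,0,40],[0,0,0]]
    - [[0,0,30],[0,0,0]]
    - [[0,0,20],[0,0,0]]
    - [[0,0,10],[0,0,0]]
    - [[0,0,10],[0,0,0]]
    - [[0,0,0],[0,0,0]]
    - [[0,0,0],[0,0,0]]

```text
clock: 3.0
tcp_pos: [0.4524, 0.0364, 0.0339]
tool_rot: [[1.0, 0.001, 0.001], [0.001, -1.0, 0.0], [0.001, -0.0, -1.0]]
wrist_force: [-0.9, 0.6, 0.6]
gripper_width: 0.0855
grasp_force: 0.0
```

Emit:
carry_out:
  commands:
    - [[0,0,0],[0,0,0]]
    - [[0,0,0],[0,0,0]]
    - [[0,0,0],[0,0,0]]
    - [[0,0,0],[0,0,0]]
    - [[0,0,0],[0,0,0]]
    - [[0,0,0],[0,0,0]]
    - [[0,0,0],[0,0,0]]
    - [[0,0,0],[0,0,0]]
    - [[0,0,0],[0,0,0]]
    - [[0,0,0],[0,0,0]]
    - [[0,0,0],[0,0,0]]
    - [[0,0,0],[0,0,0]]
  grip: 1
  grip_force: 30

```text
clock: 4.2
tcp_pos: [0.4521, 0.0361, 0.0337]
tool_rot: [[1.0, 0.0, 0.0], [0.0, -1.0, 0.0], [0.0, -0.0, -1.0]]
wrist_force: [-1.1, -0.1, 6.2]
gripper_width: 0.023
grasp_force: 29.4
```

Emit:
carry_out:
  commands:
    - [[0,0,-10],[0,0,0]]
    - [[0,0,-20],[0,0,0]]
    - [[0,0,-30],[0,0,0]]
    - [[0,0,-30],[0,0,0]]
    - [[0,0,-30],[0,0,0]]
    - [[8,16,0],[0,0,0]]
    - [[10,25,0],[0,0,0]]
    - [[10,30,0],[0,0,0]]
    - [[15,40,0],[0,0,0]]
    - [[15,40,0],[0,0,0]]
    - [[15,40,0],[0,0,0]]
    - [[15,40,0],[0,0,0]]
    - [[15,40,0],[0,0,0]]
    - [[10,30,0],[0,0,0]]
    - [[10,20,0],[0,0,0]]
    - [[5,15,0],[0,0,0]]
    - [[0,0,0],[0,0,0]]
    - [[0,0,0],[0,0,0]]
    - [[0,0,0],[0,0,0]]

```text
clock: 6.1
tcp_pos: [0.5796, -0.2991, 0.1534]
tool_rot: [[1.0, 0.001, -0.001], [0.001, -1.0, 0.0], [-0.001, -0.0, -1.0]]
wrist_force: [0.4, 0.1, -0.4]
gripper_width: 0.0228
grasp_force: 29.5
```

```bash
python3 - <<'E'
from rig import env
import cv2
a=env.snapshot("side")["color"][150:450,180:480];b=env.snapshot("top")["color"][130:330,350:550]
cv2.imwrite("pics/a1.png",cv2.hconcat([cv2.resize(a,(400,400)),cv2.resize(b,(400,400))]))
E
```

```text
(no output)
```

View pics/a1.png

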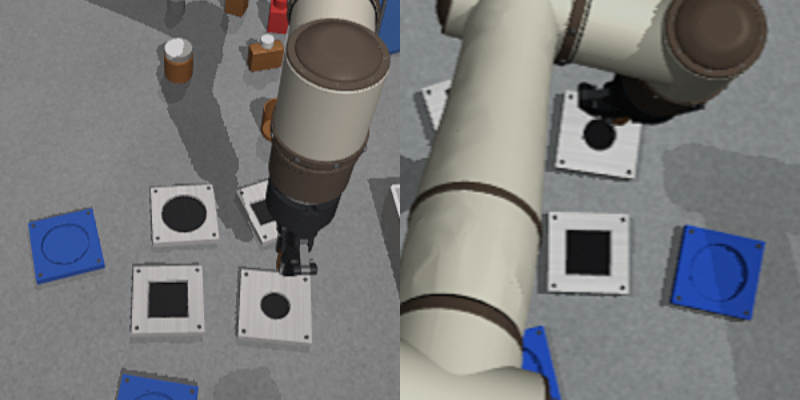

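The vial is held above the small round carrier (recess at left crop (275,306), right crop (599,134)). I lower it next.

Emit:
carry_out:
  commands:
    - [[0,0,20],[0,0,0]]
    - [[0,0,30],[0,0,0]]
    - [[0,0,30],[0,0,0]]
    - [[0,0,15],[0,0,0]]
    - [[0,0,8],[0,0,0]]
    - [[0,0,5],[0,0,0]]
    - [[0,0,3],[0,0,0]]
    - [[0,0,2],[0,0,0]]
    - [[0,0,0],[0,0,0]]
    - [[0,0,0],[0,0,0]]
    - [[0,0,0],[0,0,0]]

```text
clock: 7.3
tcp_pos: [0.5802, -0.3001, 0.0409]
tool_rot: [[1.0, 0.0, 0.001], [0.0, -1.0, -0.0], [0.001, 0.0, -1.0]]
wrist_force: [0.3, -0.5, -1.0]
gripper_width: 0.0227
grasp_force: 29.5
```

Emit:
carry_out:
  commands:
    - [[0,0,1.5],[0,0,0]]
    - [[0,0,0],[0,0,0]]
    - [[0,0,0],[0,0,0]]

```text
clock: 7.6
tcp_pos: [0.5804, -0.3001, 0.0397]
tool_rot: [[1.0, 0.001, 0.001], [0.001, -1.0, -0.001], [0.001, 0.001, -1.0]]
wrist_force: [-1.7, 0.7, 5.3]
gripper_width: 0.0232
grasp_force: 29.8
```

Contact. Release and back off.

Emit:
carry_out:
  commands:
    - [[0,0,0],[0,0,0]]
    - [[0,0,0],[0,0,0]]
    - [[0,0,0],[0,0,0]]
    - [[0,0,0],[0,0,0]]
    - [[0,0,0],[0,0,0]]
    - [[0,0,0],[0,0,0]]
    - [[0,0,0],[0,0,0]]
    - [[0,0,0],[0,0,0]]
    - [[0,0,-10],[0,0,0]]
    - [[0,0,-30],[0,0,0]]
    - [[0,0,-40],[0,0,0]]
    - [[0,0,-40],[0,0,0]]
  grip: 0

```text
clock: 8.8
tcp_pos: [0.5797, -0.2999, 0.1606]
tool_rot: [[1.0, 0.0, -0.001], [0.0, -1.0, -0.0], [-0.001, 0.0, -1.0]]
wrist_force: [0.6, -0.2, 0.3]
gripper_width: 0.0853
grasp_force: 0.0
```

Emit:
carry_out:
  commands:
    - [[-9,-35,0],[0,0,0]]
    - [[-9,-35,0],[0,0,0]]
    - [[-9,-35,0],[0,0,0]]
    - [[-9,-35,0],[0,0,0]]
    - [[-9,-35,0],[0,0,0]]
    - [[-9,-35,0],[0,0,0]]
    - [[-9,-35,0],[0,0,0]]
    - [[-9,-35,0],[0,0,0]]
    - [[-9,-35,0],[0,0,0]]
    - [[-9,-35,0],[0,0,0]]
    - [[-9,-35,0],[0,0,0]]
    - [[-9,-35,0],[0,0,0]]
    - [[-9,-33,0],[0,0,0]]
    - [[0,0,0],[0,0,0]]
    - [[0,0,0],[0,0,0]]
    - [[0,0,0],[0,0,0]]

```text
clock: 10.4
tcp_pos: [0.463, 0.1526, 0.1592]
tool_rot: [[1.0, -0.0, 0.0], [-0.0, -1.0, 0.0], [0.0, -0.0, -1.0]]
wrist_force: [0.4, -0.3, -0.2]
gripper_width: 0.0851
grasp_force: 0.0
```

```bash
python3 - <<'E'
from rig import env
import cv2
a=env.snapshot("side")["color"][150:450,180:480];b=env.snapshot("top")["color"][130:330,350:550]
cv2.imwrite("pics/a2.png",cv2.hconcat([cv2.resize(a,(400,400)),cv2.resize(b,(400,400))]))
E
```

```text
(no output)
```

View pics/a2.png

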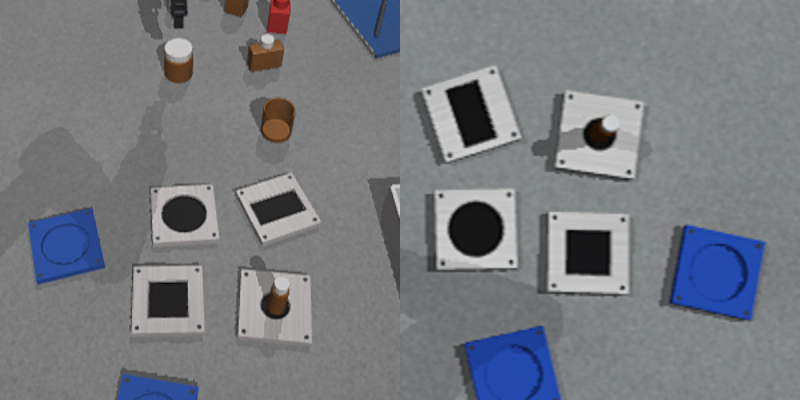

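The vial stands in the recess (right crop (600,134)). The jar is still at left crop (178,60), with the gripper above it.

Emit:
carry_out:
  commands:
    - [[0,0,30],[0,0,0]]
    - [[0,0,30],[0,0,0]]
    - [[0,0,30],[0,0,0]]
    - [[0,0,20],[0,0,0]]
    - [[0,0,10],[0,0,0]]
    - [[0,0,6],[0,0,0]]
    - [[0,0,0],[0,0,0]]
    - [[0,0,0],[0,0,0]]

```text
clock: 11.3
tcp_pos: [0.4636, 0.1533, 0.0336]
tool_rot: [[1.0, 0.0, 0.001], [0.0, -1.0, 0.001], [0.001, -0.001, -1.0]]
wrist_force: [0.1, -0.3, 0.5]
gripper_width: 0.0854
grasp_force: 0.0
```

Emit:
carry_out:
  commands:
    - [[0,0,0],[0,0,0]]
    - [[0,0,0],[0,0,0]]
    - [[0,0,0],[0,0,0]]
    - [[0,0,0],[0,0,0]]
    - [[0,0,0],[0,0,0]]
    - [[0,0,0],[0,0,0]]
    - [[0,0,0],[0,0,0]]
    - [[0,0,0],[0,0,0]]
    - [[0,0,0],[0,0,0]]
    - [[0,0,0],[0,0,0]]
  grip: 1
  grip_force: 40

```text
clock: 12.3
tcp_pos: [0.4633, 0.1534, 0.0338]
tool_rot: [[1.0, 0.001, 0.001], [0.001, -1.0, 0.001], [0.001, -0.001, -1.0]]
wrist_force: [-1.2, -0.0, 4.8]
gripper_width: 0.0514
grasp_force: 41.4
```

Emit:
carry_out:
  commands:
    - [[0,0,-10],[0,0,0]]
    - [[0,0,-20],[0,0,0]]
    - [[0,0,-30],[0,0,0]]
    - [[0,0,-30],[0,0,0]]
    - [[0,15,0],[0,0,0]]
    - [[0,25,0],[0,0,0]]
    - [[0,35,0],[0,0,0]]
    - [[0,40,0],[0,0,0]]
    - [[0,40,0],[0,0,0]]
    - [[0,40,0],[0,0,0]]
    - [[0,40,0],[0,0,0]]
    - [[0,35,0],[0,0,0]]
    - [[0,20,0],[0,0,0]]
    - [[0,13,0],[0,0,0]]
    - [[0,0,20],[0,0,0]]
    - [[0,0,30],[0,0,0]]
    - [[0,0,15],[0,0,0]]
    - [[0,0,10],[0,0,0]]
    - [[0,0,5],[0,0,0]]
    - [[0,0,0],[0,0,0]]

```text
clock: 14.3
tcp_pos: [0.4628, -0.1498, 0.0425]
tool_rot: [[1.0, 0.001, -0.001], [0.001, -1.0, -0.0], [-0.001, 0.0, -1.0]]
wrist_force: [-0.1, 0.9, -2.4]
gripper_width: 0.0508
grasp_force: 42.4
```

Emit:
carry_out:
  commands:
    - [[0,0,2],[0,0,0]]
    - [[0,0,1.5],[0,0,0]]
    - [[0,0,0],[0,0,0]]
    - [[0,0,0],[0,0,0]]

```text
clock: 14.7
tcp_pos: [0.4634, -0.1499, 0.0398]
tool_rot: [[1.0, 0.0, 0.001], [0.0, -1.0, -0.0], [0.001, 0.0, -1.0]]
wrist_force: [0.7, 0.3, -0.1]
gripper_width: 0.0507
grasp_force: 42.4
```

Emit:
carry_out:
  commands:
    - [[0,0,0.5],[0,0,0]]
    - [[0,0,0],[0,0,0]]
    - [[0,0,0],[0,0,0]]
    - [[0,0,0],[0,0,0]]
    - [[0,0,0],[0,0,0]]
    - [[0,0,0],[0,0,0]]
    - [[0,0,0],[0,0,0]]
    - [[0,0,0],[0,0,0]]
    - [[0,0,-10],[0,0,0]]
    - [[0,0,-30],[0,0,0]]
    - [[0,0,-40],[0,0,0]]
    - [[0,0,-50],[0,0,0]]
    - [[0,0,0],[0,0,0]]
  grip: 0

```text
clock: 16.0
tcp_pos: [0.4673, -0.1505, 0.1764]
tool_rot: [[1.0, 0.002, 0.016], [0.002, -1.0, -0.002], [0.016, 0.002, -1.0]]
wrist_force: [0.8, 0.8, -0.2]
gripper_width: 0.0852
grasp_force: 0.0
```

Emit:
carry_out:
  commands:
    - [[8,-33,0],[0,0,0]]
    - [[8,-33,0],[0,0,0]]
    - [[8,-33,0],[0,0,0]]
    - [[8,-33,0],[0,0,0]]
    - [[8,-33,0],[0,0,0]]
    - [[9,-34,0],[0,0,0]]
    - [[9,-34,0],[0,0,0]]
    - [[9,-34,0],[0,0,0]]
    - [[9,-34,0],[0,0,0]]
    - [[9,-34,0],[0,0,0]]
    - [[9,-34,0],[0,0,0]]
    - [[9,-35,0],[0,0,0]]
    - [[9,-35,0],[0,0,0]]
    - [[9,-35,0],[0,0,0]]
    - [[0,0,0],[0,0,0.115]]
    - [[0,0,0],[0,0,0.115]]
    - [[0,0,0],[0,0,0.115]]
    - [[0,0,0],[0,0,0.117]]
    - [[0,0,0],[0,0,0]]
    - [[0,0,0],[0,0,0]]

```text
clock: 18.0
tcp_pos: [0.5838, 0.3239, 0.1689]
tool_rot: [[0.896, -0.443, -0.0], [-0.443, -0.896, -0.0], [-0.0, 0.0, -1.0]]
wrist_force: [0.8, -0.4, -0.4]
gripper_width: 0.0852
grasp_force: 0.0
```

Emit:
carry_out:
  commands:
    - [[0,0,30],[0,0,0]]
    - [[0,0,30],[0,0,0]]
    - [[0,0,30],[0,0,0]]
    - [[0,0,20],[0,0,0]]
    - [[0,0,16],[0,0,0]]
    - [[0,0,10],[0,0,0]]
    - [[0,0,0],[0,0,0]]
    - [[0,0,0],[0,0,0]]

```text
clock: 18.8
tcp_pos: [0.5843, 0.3243, 0.0335]
tool_rot: [[0.896, -0.445, 0.001], [-0.445, -0.896, 0.0], [0.001, -0.001, -1.0]]
wrist_force: [0.2, -0.3, 0.6]
gripper_width: 0.0851
grasp_force: 0.0
```

Emit:
carry_out:
  commands:
    - [[0,0,0],[0,0,0]]
    - [[0,0,0],[0,0,0]]
    - [[0,0,0],[0,0,0]]
    - [[0,0,0],[0,0,0]]
    - [[0,0,0],[0,0,0]]
    - [[0,0,0],[0,0,0]]
    - [[0,0,0],[0,0,0]]
    - [[0,0,0],[0,0,0]]
    - [[0,0,0],[0,0,0]]
    - [[0,0,0],[0,0,0]]
    - [[0,0,0],[0,0,0]]
  grip: 1

```text
clock: 19.9
tcp_pos: [0.5843, 0.3245, 0.0337]
tool_rot: [[0.895, -0.445, 0.001], [-0.445, -0.895, 0.001], [0.001, -0.001, -1.0]]
wrist_force: [-1.4, 0.3, 5.6]
gripper_width: 0.0378
grasp_force: 41.0
```

```bash
python3 - <<'E'
from rig import env
from h import *
T=env.snapshot("top");P=cloud(T)
for n,c in(("jar",(.4627,-.15)),("vial",(.58,-.3))):
    b=(np.hypot(P[...,0]-c[0],P[...,1]-c[1])<.04)&(P[...,2]>.06)&(P[...,2]<.1)
    print(n,rect(P[b][:,:2]),np.percentile(P[b][:,2],[5,50,95]).round(4))
E
```

```text
jar (array([ 464.2, -149.8]), array([47.6, 47.3]), -44.2) [0.0645 0.0691 0.0739]
vial (array([ 581.3, -299.2]), array([21.2, 18.8]), -0.9) [0.0612 0.0738 0.0783]
```

Emit:
carry_out:
  commands:
    - [[0,0,-10],[0,0,0]]
    - [[0,0,-20],[0,0,0]]
    - [[0,0,-30],[0,0,0]]
    - [[0,0,-40],[0,0,0]]
    - [[0,0,-30],[0,0,0]]
    - [[0,0,-10],[0,0,0]]
    - [[0,0,0],[0,0,-0.09]]
    - [[0,0,0],[0,0,-0.09]]
    - [[0,0,0],[0,0,-0.09]]
    - [[0,0,0],[0,0,-0.09]]
    - [[0,0,0],[0,0,-0.1]]
    - [[0,0,0],[0,0,0]]
    - [[0,0,0],[0,0,0]]

```text
clock: 21.25
tcp_pos: [0.5833, 0.3236, 0.1715]
tool_rot: [[1.0, -0.004, -0.002], [-0.004, -1.0, -0.001], [-0.002, 0.001, -1.0]]
wrist_force: [-0.5, -1.0, -0.7]
gripper_width: 0.0373
grasp_force: 40.5
```

Emit:
carry_out:
  commands:
    - [[-4,15,0],[0,0,0]]
    - [[-6,25,0],[0,0,0]]
    - [[-8,35,0],[0,0,0]]
    - [[-10,40,0],[0,0,0]]
    - [[-10,40,0],[0,0,0]]
    - [[-10,40,0],[0,0,0]]
    - [[-10,40,0],[0,0,0]]
    - [[-10,40,0],[0,0,0]]
    - [[-10,40,0],[0,0,0]]
    - [[-10,40,0],[0,0,0]]
    - [[-10,40,0],[0,0,0]]
    - [[-10,40,0],[0,0,0]]
    - [[-10,40,0],[0,0,0]]
    - [[-10,40,0],[0,0,0]]
    - [[-10,40,0],[0,0,0]]
    - [[-5,30,0],[0,0,0]]
    - [[-5,15,0],[0,0,0]]
    - [[0,10,0],[0,0,0]]
    - [[0,0,0],[0,0,0]]
    - [[0,0,0],[0,0,0]]

```text
clock: 23.25
tcp_pos: [0.4346, -0.2853, 0.1728]
tool_rot: [[1.0, -0.002, -0.0], [-0.002, -1.0, 0.0], [-0.0, -0.0, -1.0]]
wrist_force: [-0.2, 0.7, -1.4]
gripper_width: 0.0379
grasp_force: 40.5
```

Down 133, to z ≈ 0.040.

Emit:
carry_out:
  commands:
    - [[1.5,0,20],[0,0,0]]
    - [[0,0,30],[0,0,0]]
    - [[0,0,40],[0,0,0]]
    - [[0,0,20],[0,0,0]]
    - [[0,0,10],[0,0,0]]
    - [[0,0,7],[0,0,0]]
    - [[0,0,4],[0,0,0]]
    - [[0,0,0],[0,0,0]]
    - [[0,0,0],[0,0,0]]
    - [[0,0,0],[0,0,0]]

```text
clock: 24.25
tcp_pos: [0.4368, -0.2859, 0.0427]
tool_rot: [[1.0, -0.002, 0.002], [-0.002, -1.0, -0.001], [0.002, 0.001, -1.0]]
wrist_force: [0.3, 0.3, -1.1]
gripper_width: 0.0376
grasp_force: 40.5
```

Emit:
carry_out:
  commands:
    - [[0,0,2],[0,0,0]]
    - [[0,0,1.5],[0,0,0]]
    - [[0,0,0],[0,0,0]]
    - [[0,0,0],[0,0,0]]

```text
clock: 24.65
tcp_pos: [0.4367, -0.2858, 0.0396]
tool_rot: [[1.0, -0.001, 0.001], [-0.001, -1.0, -0.001], [0.001, 0.001, -1.0]]
wrist_force: [-0.9, 2.0, 7.3]
gripper_width: 0.0372
grasp_force: 41.4
```

Emit:
carry_out:
  commands:
    - [[0,0,0],[0,0,0]]
    - [[0,0,0],[0,0,0]]
    - [[0,0,0],[0,0,0]]
    - [[0,0,0],[0,0,0]]
    - [[0,0,0],[0,0,0]]
    - [[0,0,0],[0,0,0]]
    - [[0,0,0],[0,0,0]]
    - [[0,0,0],[0,0,0]]
    - [[0,0,-10],[0,0,0]]
    - [[0,0,-30],[0,0,0]]
    - [[0,0,-40],[0,0,0]]
    - [[0,0,-50],[0,0,0]]
    - [[0,0,0],[0,0,0]]
  grip: 0

```text
clock: 25.95
tcp_pos: [0.4403, -0.2874, 0.1763]
tool_rot: [[1.0, -0.0, 0.015], [0.0, -1.0, -0.007], [0.015, 0.007, -1.0]]
wrist_force: [0.8, -0.1, 0.8]
gripper_width: 0.0855
grasp_force: 0.0
```

Emit:
carry_out:
  commands:
    - [[14,-35,0],[0,0,0]]
    - [[14,-35,0],[0,0,0]]
    - [[14,-35,0],[0,0,0]]
    - [[14,-35,0],[0,0,0]]
    - [[14,-35,0],[0,0,0]]
    - [[14,-35,0],[0,0,0]]
    - [[14,-35,0],[0,0,0]]
    - [[14,-35,0],[0,0,0]]
    - [[14,-35,0],[0,0,0]]
    - [[14,-35,0],[0,0,0]]
    - [[14,-35,0],[0,0,0]]
    - [[14,-35,0],[0,0,0]]
    - [[16,-33,0],[0,0,0]]
    - [[0,0,0],[0,0,-0.095]]
    - [[0,0,0],[0,0,-0.095]]
    - [[0,0,0],[0,0,0]]
    - [[0,0,0],[0,0,0]]

```text
clock: 27.65
tcp_pos: [0.6209, 0.1669, 0.1685]
tool_rot: [[0.983, 0.185, 0.0], [0.185, -0.983, -0.0], [0.0, 0.0, -1.0]]
wrist_force: [0.5, -0.9, -0.6]
gripper_width: 0.0856
grasp_force: 0.0
```

Emit:
carry_out:
  commands:
    - [[0,0,30],[0,0,0]]
    - [[0,0,30],[0,0,0]]
    - [[0,0,30],[0,0,0]]
    - [[0,0,20],[0,0,0]]
    - [[0,0,15],[0,0,0]]
    - [[0,0,10],[0,0,0]]
    - [[0,0,0],[0,0,0]]
    - [[0,0,0],[0,0,0]]

```text
clock: 28.45
tcp_pos: [0.6217, 0.1672, 0.0342]
tool_rot: [[0.982, 0.187, 0.001], [0.187, -0.982, 0.0], [0.002, -0.0, -1.0]]
wrist_force: [-0.7, 0.7, -0.3]
gripper_width: 0.0853
grasp_force: 0.0
```

Emit:
carry_out:
  commands:
    - [[0,0,0],[0,0,0]]
    - [[0,0,0],[0,0,0]]
    - [[0,0,0],[0,0,0]]
    - [[0,0,0],[0,0,0]]
    - [[0,0,0],[0,0,0]]
    - [[0,0,0],[0,0,0]]
    - [[0,0,0],[0,0,0]]
    - [[0,0,0],[0,0,0]]
    - [[0,0,0],[0,0,0]]
    - [[0,0,0],[0,0,0]]
    - [[0,0,0],[0,0,0]]
    - [[0,0,0],[0,0,0]]
  grip: 1

```text
clock: 29.65
tcp_pos: [0.6214, 0.1672, 0.0338]
tool_rot: [[0.982, 0.187, 0.001], [0.187, -0.982, 0.0], [0.001, -0.0, -1.0]]
wrist_force: [-0.7, 1.1, 4.9]
gripper_width: 0.0258
grasp_force: 40.2
```

Emit:
carry_out:
  commands:
    - [[0,0,-10],[0,0,0]]
    - [[0,0,-20],[0,0,0]]
    - [[0,0,-30],[0,0,0]]
    - [[0,0,-40],[0,0,0]]
    - [[0,0,-25],[0,0,0]]
    - [[0,0,-10],[0,0,0]]
    - [[0,0,0],[0,0,-0.07]]
    - [[0,0,0],[0,0,-0.073]]
    - [[-6,14,0],[0,0,0]]
    - [[-10,24,0],[0,0,0]]
    - [[-14,35,0],[0,0,0]]
    - [[-16,38,0],[0,0,0]]
    - [[-16,38,0],[0,0,0]]
    - [[-16,38,0],[0,0,0]]
    - [[-14,38,0],[0,0,0]]
    - [[-12,30,0],[0,0,0]]
    - [[-8,20,0],[0,0,0]]
    - [[-6,13,0],[0,0,0]]
    - [[0,0,0],[0,0,0]]
    - [[0,0,0],[0,0,0]]

```text
clock: 31.65
tcp_pos: [0.6026, -0.1437, 0.1677]
tool_rot: [[0.946, 0.324, -0.001], [0.324, -0.946, 0.0], [-0.001, -0.001, -1.0]]
wrist_force: [0.0, -0.7, -1.9]
gripper_width: 0.0256
grasp_force: 39.6
```

Emit:
carry_out:
  commands:
    - [[1,0,20],[0,0,0]]
    - [[0,0,30],[0,0,0]]
    - [[0,0,40],[0,0,0]]
    - [[0,0,17],[0,0,0]]
    - [[0,0,10],[0,0,0]]
    - [[0,0,6],[0,0,0]]
    - [[0,0,3],[0,0,0]]
    - [[0,0,0],[0,0,0]]
    - [[0,0,0],[0,0,0]]
    - [[0,0,0],[0,0,0]]

```text
clock: 32.65
tcp_pos: [0.6047, -0.1434, 0.0433]
tool_rot: [[0.946, 0.325, 0.002], [0.325, -0.946, -0.0], [0.002, 0.001, -1.0]]
wrist_force: [-0.1, 0.2, -1.5]
gripper_width: 0.0256
grasp_force: 39.5
```

Emit:
carry_out:
  commands:
    - [[0,0,2],[0,0,0]]
    - [[0,0,1.8],[0,0,0]]
    - [[0,0,0],[0,0,0]]
    - [[0,0,0],[0,0,0]]

```text
clock: 33.05
tcp_pos: [0.6045, -0.1435, 0.0398]
tool_rot: [[0.946, 0.326, 0.001], [0.326, -0.946, -0.0], [0.001, 0.001, -1.0]]
wrist_force: [-2.0, 0.7, 5.3]
gripper_width: 0.0255
grasp_force: 40.3
```

Emit:
carry_out:
  commands:
    - [[0,0,0],[0,0,0]]
    - [[0,0,0],[0,0,0]]
    - [[0,0,0],[0,0,0]]
    - [[0,0,0],[0,0,0]]
    - [[0,0,0],[0,0,0]]
    - [[0,0,0],[0,0,0]]
    - [[0,0,0],[0,0,0]]
    - [[0,0,0],[0,0,0]]
    - [[0,0,-10],[0,0,0]]
    - [[0,0,-30],[0,0,0]]
    - [[0,0,-40],[0,0,0]]
    - [[0,0,-50],[0,0,0]]
    - [[0,0,-20],[0,0,0]]
    - [[0,-30,0],[0,0,0]]
    - [[0,-40,0],[0,0,0]]
    - [[0,-40,0],[0,0,0]]
    - [[0,-40,0],[0,0,0]]
    - [[0,-40,0],[0,0,0]]
    - [[0,-40,0],[0,0,0]]
    - [[0,-40,0],[0,0,0]]
  grip: 0

```text
clock: 35.05
tcp_pos: [0.5157, 0.1134, 0.1896]
tool_rot: [[0.946, 0.325, 0.001], [0.325, -0.946, 0.001], [0.001, -0.0, -1.0]]
wrist_force: [1.1, -0.7, -0.4]
gripper_width: 0.0851
grasp_force: 0.0
```

Emit:
carry_out:
  commands:
    - [[0,-40,0],[0,0,0]]
    - [[0,-40,0],[0,0,0]]
    - [[0,0,0],[0,0,0]]
    - [[0,0,0],[0,0,0]]
    - [[0,0,0],[0,0,0]]

```text
clock: 35.55
tcp_pos: [0.4904, 0.187, 0.1889]
tool_rot: [[0.946, 0.325, 0.0], [0.325, -0.946, 0.0], [0.0, -0.0, -1.0]]
wrist_force: [0.3, -0.9, -0.2]
gripper_width: 0.0857
grasp_force: 0.0
```

```bash
python3 - <<'E'
from rig import env
from h import *
T=env.snapshot("top");S=env.snapshot("side");P=cloud(T)
for n,c in(("jar",(.4627,-.15)),("vial",(.58,-.3)),("sq",(.436,-.285)),("flat",(.604,-.144))):
    b=(np.hypot(P[...,0]-c[0],P[...,1]-c[1])<.04)&(P[...,2]>.063)&(P[...,2]<.1)
    print(n,rect(P[b][:,:2]),np.percentile(P[b][:,2],[5,50,95]).round(4))
a=S["color"][150:450,180:480];b=T["color"][130:330,350:550]
cv2.imwrite("pics/a3.png",cv2.hconcat([cv2.resize(a,(400,400)),cv2.resize(b,(400,400))]))
E
```

```text
jar (array([ 464.5, -150.2]), array([47.8, 47.3]), -44.0) [0.0647 0.0688 0.0735]
vial (array([ 581.5, -299.6]), array([19. , 18.9]), 72.9) [0.0664 0.0747 0.0789]
sq (array([ 434.6, -284.9]), array([32.7, 29.3]), -18.2) [0.0707 0.0806 0.0856]
flat (array([ 605.1, -143. ]), array([22.7, 21.9]), -25.9) [0.0652 0.0707 0.0754]
```

View pics/a3.png

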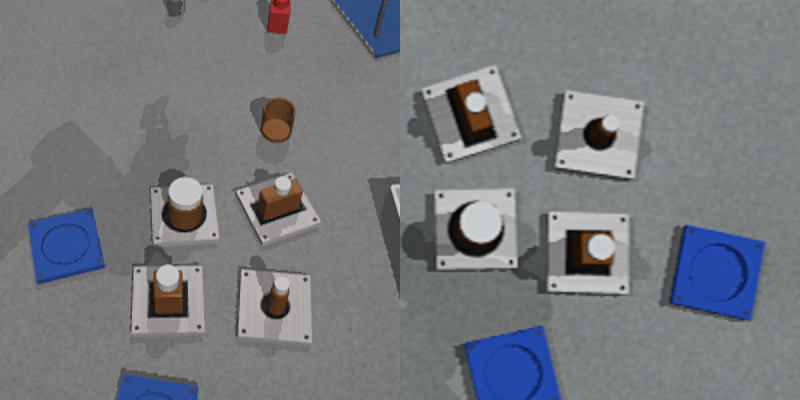

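All four containers stand in their recesses (right crop: flat (474,110), vial (603,128), jar (478,224), square (597,250)), and their heights and centres fit. The open jar has not moved. I hand the job in.

```bash
python3 -c "
from rig import env
print(env.sign_off())"
```

```text
the job is handed in; nothing more can be done
None
```

The job is handed in: the last pictures showed all four capped containers upright in their matching recesses, about 2 mm or less from centre, and the open jar and the weight were never touched; the hand-in gave no verdict.

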